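# Unlatch the citrus press and hold it open

### The job

Open the citrus press that stands on the washer so that a lemon can be put in: pull the latch paddle at the side of its nose sideways, away from the nose, as far as it goes against its spring, then lift the arm by the paddle off the domed stud. Finish while still holding the arm up and steady, with its nose at least 10 cm above the stud; leave the press's neighbours on the washer where they stand.

Things in the scene. Friction and masses are not known exactly. Their poses are not given: they have to be found in the camera images.
- press: citrus press fixed to the washer top, yawed up to 0.5 rad; grey base 300x110x18 mm. Origin: centre of its underside; x runs from the near end (stud, x=-100 mm) to the far end (hinge, x=+120 mm), y left, z up. Steel bowl in the middle, 84 mm wide, rim 58 mm up. The aluminium arm lies level above, 22 mm wide; its nose, a 60x48 mm socket with its top 108 mm up, covers the stud
- hinge (a point): middle of the arm's hinge pin, 95 mm above the washer; the pin lies along the press's y
- stud (a point): top of the domed steel stud (28 mm wide head with a flat underside, on a 11 mm neck), 220 mm from the hinge, 96 mm above the washer. The latch's jaw grips under the head from the left: the arm cannot rise until the latch has been pulled about 8 mm.
- paddle (a point): grip point of the latch paddle, an upright dark steel plate left (+y) of the nose: 10 mm thick along the press's y, 28 mm wide along x, 13 mm thick bead along its top. Point: mid-thickness, 140 mm above the washer, 45 mm left of the nose's middle, 26 mm below the top, 32 mm above the nose's top. Axes as the press's, tilting with the arm. Grip from above, fingers closing along y
- press_latch (a joint): latch slide, m: 0 = home (locked), 0.020 = pulled fully to the press's +y. Spring: 6 N at home, 12 N fully pulled; it snaps home when let go. The latch rides on the arm, so the arm can be lifted by the paddle.
- press_arm (a joint): arm hinge, rad: 0 = down on the stud, grows as the nose rises, stop at 1.1. The nose is 220 mm from the hinge (0.48 rad = 100 mm up). The arm weighs about 0.6 kg (up to 0.8), swings freely and falls shut when let go.
- lemon: lemon, 72 x 57 x 58 mm, loose beside the press; origin under its middle
- salt_shaker: glass salt shaker with a metal top, 44 mm wide, 90 mm tall, loose beside the press; origin at the centre of its foot
- tray_glass_c: small clear glass standing upside down, 49 mm wide, 61 mm tall, loose beside the press; origin at the centre of its foot

How it is judged:
By the outcome, as a careful person would: the job done as asked, in the order asked, and still so for the second after the job is handed in, while the arm keeps its last pose, push and grip.
It also fails if it takes over 40 s, if anything falls off the work surface, if the arm or the gripper's body presses on something with over 40 N, if the wrist force passes 120 N, or if a joint passes its speed limit or range.

### The arm

A 6-joint arm with a two-finger parallel gripper is mounted at the origin on a cart in front of the work surface, level with it; the furniture and walls round the work are solid. World frame = base frame: x ahead of the robot, y to its left, z up, the work surface at z = 0. Lengths are in mm, angles in rad, forces in N, time in s.
With the tool pointing down it reaches from about 200 to 875 mm from the base axis. Payload 3.4 kg.
Tool frame: the origin (TCP) lies midway between the tips of the shut fingers; the grasp point (between the pads) lies 19 mm behind it; z points along the fingers, y is the line along which they close (so a half turn about z gives the same grasp; the last joint's range is limited). The gripper opens to 94 mm and grips with 3 to 60 N. Pads are 16 mm wide; open, the fingers measure 119 mm over their backs; the gripper's body (75 mm by 177 mm) begins 78 mm behind the grasp point.
Start: joints at [1.036, 0.276, 1.505, -0, 1.361, -0.121], TCP at [231.224, 526.499, 205.493] pointing down, gripper open.
Joint ranges: [-2.89, 2.89], [-0.75, 2.08], [0.22, 2.7], [-1.18, 4.32], [0.11, 2.71], [-2.7, 2.7]. Speed limits (rad/s): [2.57, 2.57, 3.14, 3.14, 3.14, 3.14].

### API

Orientations are given as a rotation vector (axis times angle).
In Python, from rig import ctrl, fingers, ik, get_image, job gives the robot as it stands. Calls block until the motion is done:
- ctrl.goto(position, orientation): joint-space move of the TCP to a pose.
- ctrl.line_to(position, orientation=None, max_speed=150, until_force=None): straight line of the TCP; orientation=None keeps the orientation; max_speed is the mean speed in mm/s. With until_force (N) it stops when the force on the tool has changed by that much, and returns True; else False.
- ctrl.movej(angles): joint-space move.
- fingers.gripper_open() and fingers.grab(strength=None): open the fingers fully, or close them until they stop; strength is the grip in N (None keeps the last).
- ctrl.pause(seconds).
- ik(position, orientation): joint angles nearest the present ones, or None.
- ctrl.get_state(): the state.
- get_image(name): name is "side" or "top"; returns a dict with "pixels" (420x560x3 uint8, red, green, blue), "z_map" (420x560 float32, mm along the optical axis (not along the pixel's ray), 0 where there is no reading), "fx", "fy", "cx", "cy" (pixels), "origin" and "rotation" of the camera in the world. Camera axes: x right, y up, looking along -z (the intrinsics and any distortion apply to the point x, -y, -z); pixel columns grow to the right and rows downward; lengths in mm; the calibration is good to about 2 mm. A picture is of the moment at which its call begins.
A pose or a line that the arm cannot do raises ctrl.Unreachable and nothing moves.
- job.finish_job(): hands the job in; it is judged then, once.
The state is a dict: "time_s": time; "q": joint angles; "qd": joint speeds; "joint_torque": joint torques, N m; "tool_pos": TCP position; "orientation": TCP orientation; "force": force on the tool from outside, world axes, zero at the start; "moment": the same for the moment, N m; "opening": finger opening in mm; "finger_force": force on a finger pad.
Only numpy, scipy, OpenCV 4.12 (cv2) and the standard library are available. Lean on these libraries where they do the work, as an engineer would, in place of code of your own. Each camera call takes 0.05 s, during which the arm holds its last target. There are 200 camera calls.

## Working session

There is one attempt and no reset: what is moved stays moved. The work goes in short steps, each a Python script; the robot and the scene stay as the last script left them, time stands still between calls to the robot, and variables do not carry over. Pictures are saved under pics/ and viewed, at most 10 in all, crops included, and the job is handed in when it is done.

```bash
mkdir -p pics; ls
cat > h.py <<'E'
import numpy as np, cv2
from rig import ctrl, fingers, ik, get_image, job
def cloud(im):
    z=im["z_map"]; v,u=np.mgrid[:z.shape[0],:z.shape[1]]
    p=np.stack([(u-im["cx"])/im["fx"]*z,-(v-im["cy"])/im["fy"]*z,-z],-1)
    w=p@np.array(im["rotation"]).T+np.array(im["origin"]); w[z==0]=np.nan
    return w
def snap(n,f):
    im=get_image(n); cv2.imwrite("pics/"+f,im["pixels"][:,:,::-1]); return im
E
python3 - <<'E'
from h import *
for n in("top","side"):
    im=snap(n,n+"1.png"); np.save(n+"1.npy",cloud(im)); print(im["origin"],im["rotation"],im["fx"],[k for k in im])
print(ctrl.get_state())
E
```

```text
picsTraceback (most recent call last):
  File "<stdin>", line 3, in <module>
  File "h.py", line 6, in cloud
    w=p@np.array(im["rotation"]).T+np.array(im["origin"]); w[z==0]=np.nan
      ~~~~~~~~~~~~~~~~~~~~~~~~~~~~^~~~~~~~~~~~~~~~~~~~~~~
ValueError: operands could not be broadcast together with shapes (420,560) (3,)
```

View pics/top1.png

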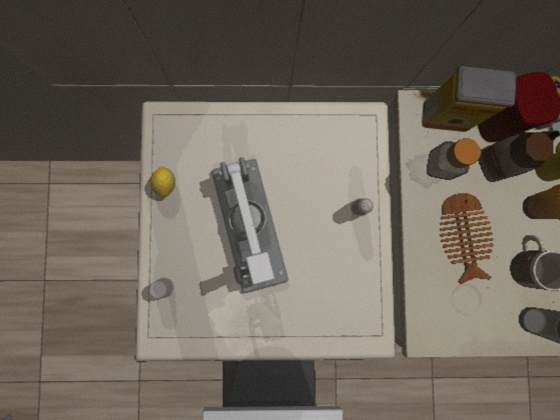

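The top view shows the nose at about (260,267), the hinge at about (235,168) and the dark paddle to the left of the nose at about (243,272). The lemon is at (163,181), the glass at (160,290) and the shaker at (362,207). The rotation is given as a rotation vector, so I'll fix the helper.

```bash
sed -i 's/np.array(im\["rotation"\]).T/cv2.Rodrigues(np.array(im["rotation"],float))[0].T/' h.py
python3 - <<'E'
from h import *
np.set_printoptions(precision=1,suppress=True)
for n in("top","side"):
    im=snap(n,n+"2.png"); np.save(n+"1.npy",cloud(im)); print({k:v for k,v in im.items() if k not in("pixels","z_map")})
w=np.load("top1.npy")
for u,v in[(260,267),(235,168),(243,272),(246,225),(163,181),(160,290),(362,207),(330,300)]: print(u,v,w[v,u])
print(ctrl.get_state())
E
```

```text
{'fx': 439.19377774747915, 'fy': 439.19377774747915, 'cx': 272.02724896323383, 'cy': 207.69018675294683, 'origin': array([ 510.2,   21. , 1040.2]), 'rotation': array([ 0.1, -0.1, -1.6])}
{'fx': 441.85262158110015, 'fy': 441.85262158110015, 'cx': 276.20631157113314, 'cy': 197.99813011390924, 'origin': array([ 155.9, -679.5,  765.7]), 'rotation': array([ 0.9, -0.3, -0.6])}
260 267 [476.2  27.8 107. ]
235 168 [687.3  81.2 108.4]
243 272 [464.3  65.1  73.5]
246 225 [564.7  57.4 108. ]
163 181 [667.1 245.7  59.3]
160 290 [425.4 247.6  58.6]
362 207 [ 604.6 -195.4   87.8]
330 300 [ 395.2 -134.6    1.9]
{'time_s': 0.15, 'q': array([ 1. ,  0.3,  1.5,  0. ,  1.4, -0.1]), 'qd': array([-0., -0., -0., -0.,  0.,  0.]), 'joint_torque': array([  0. , -40.5, -23.7,   0.1,   0. ,  -0. ]), 'tool_pos': array([231. , 526.1, 204.8]), 'orientation': array([-0.6, -3.1,  0. ]), 'force': array([ 1.2, -0.6, -0.5]), 'moment': array([ 0. ,  0. , -0.1]), 'finger_force': 0.0, 'opening': 93.92070231356746}
```

View pics/side2.png

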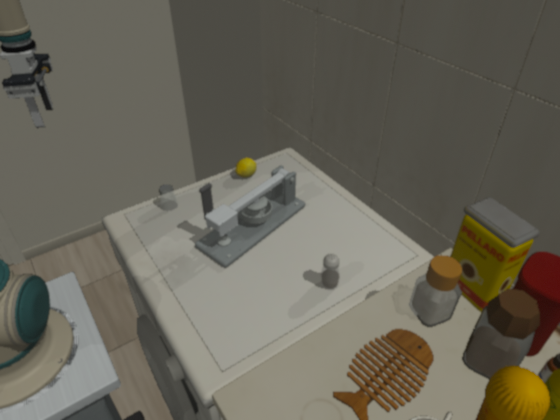

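The side view shows the nose at (222,215), with the paddle upright behind it at (207,195). The hinge is at (288,183). Next I'll fit the pose from the point clouds.

Run:
```python
from h import *
np.set_printoptions(precision=1,suppress=True)
C=[np.load(n+"1.npy") for n in("top","side")]
for n,w in zip(("top","side"),C):
    p=w.reshape(-1,3); p=p[(p[:,0]>380)&(p[:,0]<740)&(p[:,1]>-60)&(p[:,1]<150)]
    b=p[(p[:,2]>13)&(p[:,2]<23)]
    r=cv2.minAreaRect(b[:,:2].astype(np.float32)); print(n,"base",len(b),r,np.median(b[:,2]))
    a=p[(p[:,2]>100)&(p[:,2]<114)]; r=cv2.minAreaRect(a[:,:2].astype(np.float32)); print("arm",len(a),r,np.median(a[:,2]))
    q=p[(p[:,2]>118)]; print("paddle",len(q),q.mean(0) if len(q) else 0, q.min(0),q.max(0))
    t=p[(p[:,2]>155)];print(len(t),t.mean(0),t.min(0),t.max(0))
    # arm bar axis + nose
    bar=a[(a[:,0]>520)&(a[:,0]<650)]; f=cv2.fitLine(bar[:,:2].astype(np.float32),cv2.DIST_L2,0,.01,.01).ravel(); print("bar",f,np.arctan(f[1]/f[0]))
    ns=a[a[:,0]<505]; print("nose",cv2.minAreaRect(ns[:,:2].astype(np.float32)),ns.mean(0))
```

```text
top base 3137 ((571.54736328125, 52.91381072998047), (299.1894226074219, 109.73062133789062), 14.773652076721191) 17.56241327912869
arm 1847 ((575.3933715820312, 59.2421989440918), (269.7394714355469, 65.70911407470703), 12.929163932800293) 106.41648849607827
paddle 113 [464.   70.5 161.7] [446.8  63.  119.2] [480.3  79.1 168.3]
107 [463.8  70.8 163.7] [446.8  63.  158.5] [480.3  79.1 168.3]
bar [  1.    0.3 584.   56.2] 0.2637951
nose ((473.80712890625, 36.012367248535156), (61.75229263305664, 64.72358703613281), 15.121648788452148) [474.4  28.  107.6]
side base 2339 ((570.7125854492188, 50.8209114074707), (300.372314453125, 114.11257934570312), 14.621745109558105) 18.298486748868754
arm 1109 ((574.7980346679688, 59.435829162597656), (272.4026184082031, 73.11183166503906), 12.96777629852295) 106.72753987716737
paddle 219 [462.   65.9 145.2] [447.2  60.3 118. ] [479.7  74.  169.4]
75 [461.9  66.4 162.6] [447.2  60.3 155.3] [479.7  74.  169.4]
bar [  1.    0.3 581.9  51.8] 0.2680892
nose ((472.3427734375, 36.487586975097656), (62.893062591552734, 72.71958923339844), 14.737456321716309) [471.5  26.7 107.5]
```

```bash
cat >> h.py <<'E'
from scipy.spatial.transform import Rotation as Ro
yaw=0.262; P=np.array([571.3,52.5,0]); RP=Ro.from_euler('z',yaw).as_matrix(); HZ=np.array([120,0,95.])
def pose(s,th,lat=0.,up=0.,sg=-1):
    """TCP pose for grip on paddle at arm angle th, latch lat (mm), backed off by up (mm)"""
    Ry=Ro.from_euler('y',th).as_matrix()
    pos=P+RP@(HZ+Ry@(np.array([-100,45+lat,121.+up])-HZ))
    y=np.array([0,sg,0.]); z=np.array([0,0,-1.]); T=np.stack([np.cross(y,z),y,z],1)
    return pos, Ro.from_matrix(RP@Ry@T).as_rotvec()
E
python3 - <<'E'
from h import *
np.set_printoptions(precision=2,suppress=True)
for sg in(-1,1):
    for a in[(0,0,90),(0,0,0),(0,20,0),(.3,20,0),(.6,20,0)]:
        p,r=pose(None,*a,sg=sg); print(sg,a,p,r,ik(p,r))
E
```

```text
-1 (0, 0, 90) [463.06  70.06 211.  ] [3.11 0.41 0.  ] [0.   0.11 1.71 0.   1.32 1.31]
-1 (0, 0, 0) [463.06  70.06 121.  ] [3.11 0.41 0.  ] [0.   0.18 1.86 0.   1.1  1.31]
-1 (0, 20, 0) [457.88  89.38 121.  ] [3.11 0.41 0.  ] [0.04 0.18 1.86 0.   1.1  1.35]
-1 (0.3, 20, 0) [474.79  93.92 184.85] [ 3.04  0.4  -0.46] [ 0.09  0.33  1.51 -0.05  1.59  1.41]
-1 (0.6, 20, 0) [509.17 103.14 240.68] [ 2.9   0.38 -0.9 ] [ 0.12  0.54  1.15 -0.09  2.04  1.42]
1 (0, 0, 90) [463.06  70.06 211.  ] [ 0.41 -3.11 -0.  ] [ 0.    0.11  1.71  0.    1.32 -1.83]
1 (0, 0, 0) [463.06  70.06 121.  ] [ 0.41 -3.11 -0.  ] [ 0.    0.18  1.86  0.    1.1  -1.83]
1 (0, 20, 0) [457.88  89.38 121.  ] [ 0.41 -3.11 -0.  ] [ 0.04  0.18  1.86  0.    1.1  -1.79]
1 (0.3, 20, 0) [474.79  93.92 184.85] [ 0.37 -2.82  0.06] [ 0.09  0.33  1.51 -0.05  1.59 -1.73]
1 (0.6, 20, 0) [509.17 103.14 240.68] [ 0.33 -2.52  0.1 ] [ 0.12  0.54  1.15 -0.09  2.04 -1.72]
```

```bash
python3 - <<'E'
from h import *
np.set_printoptions(precision=2,suppress=True)
def st(t):
    s=ctrl.get_state(); print(t,s["time_s"],s["tool_pos"],s["force"],s["opening"],s["finger_force"],RP.T@(np.array(s["tool_pos"])-pose(0,0)[0]))
ctrl.goto(*pose(0,0,0,90)); st("above")
hit=ctrl.line_to(pose(0,0)[0],max_speed=80,until_force=8); st(("down",hit))
if not hit:
    fingers.grab(35); st("grab")
snap("side","side3.png")
E
python3 -c "
import cv2;i=cv2.imread('pics/side3.png')[100:290,120:350];cv2.imwrite('pics/c3.png',cv2.resize(i,None,fx=3,fy=3))"
```

```text
above 2.0083 [463.07  70.7  211.04] [ 0.61 -0.18  1.08] 93.8585359578796 0.0 [ 0.18  0.61 90.04]
('down', False) 3.2833 [463.56  70.07 121.5 ] [-0.67  0.3  -0.5 ] 93.83263449959566 0.0 [ 0.49 -0.13  0.5 ]
grab 4.5167 [462.83  70.75 121.  ] [-1.32  2.92  0.48] 12.171272321863542 34.99946057796478 [-0.04  0.72 -0.  ]
```

View pics/c3.png

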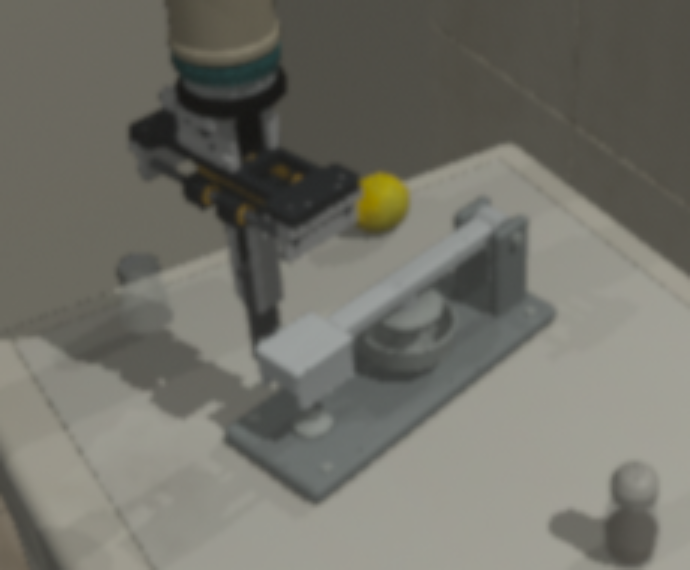

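The gripper has closed on the paddle just left of the nose, with an opening of 12 mm. Now I'll pull the latch.

```bash
cat >> h.py <<'E'
np.set_printoptions(precision=2,suppress=True)
def st(t):
    s=ctrl.get_state(); print(t,s["time_s"],"F",RP.T@np.array(s["force"]),"op",s["opening"],s["finger_force"],"d",RP.T@(np.array(s["tool_pos"])-pose(0,0)[0])); return s
E
python3 - <<'E'
from h import *
for l in (8,14,18,20):
    h=ctrl.line_to(pose(0,0,l)[0],max_speed=30,until_force=25); st((l,h))
    if h: break
else:
  for l in (21,22,23,24):
    h=ctrl.line_to(pose(0,0,l)[0],max_speed=20); s=st((l,h))
    if np.linalg.norm(s["force"])>20: break
E
```

```text
(8, False) 4.9833 F [-0.52 -7.49 -2.13] op 11.78871991471646 35.00381112098694 d [ 0.03  5.04 -0.12]
(14, False) 5.3333 F [-1.26 -9.06 -2.27] op 11.742836422426665 35.0045371055603 d [ 0.06 10.42 -0.16]
(18, False) 5.6167 F [  0.14 -10.1   -2.22] op 12.158594539277939 35.00489294528961 d [ 0.07 13.99 -0.14]
(20, False) 5.8667 F [-0.1  -9.42 -2.6 ] op 12.222100533317949 35.00485181808472 d [ 0.08 15.76 -0.15]
(21, False) 6.1167 F [ -0.68 -10.95  -2.74] op 12.149047883210272 35.00458538532257 d [ 0.09 16.59 -0.13]
(22, False) 6.3667 F [ -1.31 -10.89  -3.44] op 11.914873743713214 35.00451385974884 d [ 0.09 17.49 -0.15]
(23, False) 6.6167 F [ -0.47 -11.57  -2.79] op 12.197920572498731 35.004571974277496 d [ 0.09 18.42 -0.16]
(24, False) 6.8667 F [ -0.39 -11.07  -2.72] op 12.047318053126745 35.00460684299469 d [ 0.09 19.32 -0.16]
```

Run:
```python
from h import *
for l in (25,26,27,28,29,30):
    ctrl.line_to(pose(0,0,l)[0],max_speed=20); ctrl.pause(.1); s=st(l)
    if (RP.T@s["force"])[1]<-17: break
```

```text
25 7.2167 F [ -0.64 -11.57  -2.83] op 12.490975702477865 35.004674792289734 d [ 0.08 20.18 -0.17]
26 7.5667 F [ -0.21 -12.53  -3.08] op 11.67185008898321 35.00584602355957 d [ 0.08 20.78 -0.18]
27 7.9167 F [ -0.54 -15.64  -3.79] op 12.177396042179058 35.00764399766922 d [ 0.08 20.81 -0.21]
28 8.2667 F [ -1.44 -17.67  -3.27] op 11.785214995156473 35.00972270965576 d [ 0.09 20.84 -0.23]
```

The latch is on its stop: 20.8 mm of travel less the 0.7 mm offset at the grab. Now lifting along the arc.

```bash
python3 - <<'E'
from h import *
for th in np.arange(.05,.601,.05):
    p,r=pose(0,th,27); ctrl.line_to(p,r,max_speed=40)
    s=ctrl.get_state(); f=RP.T@s["force"]
    print(round(th,2),round(s["time_s"],1),f,s["opening"],RP.T@(np.array(s["tool_pos"])-p))
    if np.linalg.norm(f)>35: print("stop"); break
ctrl.pause(.3); st("end")
im=snap("side","side4.png"); np.save("s4.npy",cloud(im)); np.save("t4.npy",cloud(snap("top","top4.png")))
E
python3 -c "
import cv2;i=cv2.imread('pics/side4.png')[80:290,120:350];cv2.imwrite('pics/c4.png',cv2.resize(i,None,fx=2.8,fy=2.8))"
```

```text
0.05 8.7 [ -0.43 -15.11  -4.39] 11.809763256969406 [-0.02 -6.23 -0.35]
0.1 9.1 [ -0.58 -13.84  -4.84] 11.635021385396454 [-0.12 -6.29 -0.45]
0.15 9.5 [ -1.08 -14.31  -3.78] 12.102845353651752 [-0.23 -6.31 -0.53]
0.2 10.0 [ -1.12 -14.05  -3.28] 11.985813065819384 [-0.34 -6.32 -0.58]
0.25 10.4 [ -1.78 -13.67  -4.12] 11.79146228660877 [-0.42 -6.38 -0.59]
0.3 10.8 [ -2.46 -13.46  -3.55] 11.75463551669238 [-0.5  -6.39 -0.63]
0.35 11.2 [ -1.81 -12.97  -3.06] 11.86763169321159 [-0.59 -6.41 -0.59]
0.4 11.7 [ -2.3  -13.51  -3.11] 11.708580673840643 [-0.66 -6.39 -0.56]
0.45 12.1 [ -2.63 -13.8   -2.88] 11.811265271146357 [-0.66 -6.43 -0.5 ]
0.5 12.5 [ -3.32 -14.13  -2.  ] 11.824464035224873 [-0.7  -6.43 -0.41]
0.55 12.9 [ -3.66 -12.59  -1.24] 11.963537485556364 [-0.71 -6.41 -0.31]
0.6 13.4 [ -3.93 -16.08  -0.27] 12.254074064034134 [-0.73 -6.4  -0.21]
end 13.6667 F [ -3.47 -15.52   0.53] op 12.182746316997626 35.01190423965454 d [ 52.4   20.61 119.46]
```

View pics/c4.png

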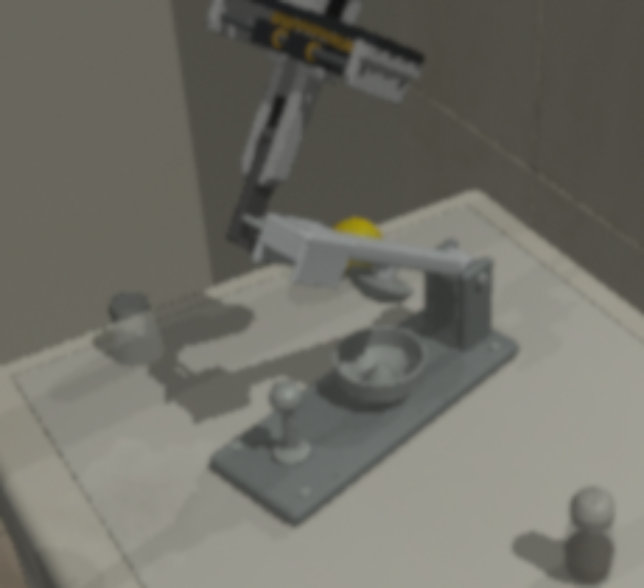

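The arm is up: the nose is lifted well clear of the exposed stud and still held by the paddle, and the neighbours haven't moved. I'll check the height and neighbours in numbers, then hand in.

Run:
```python
from h import *
w=np.load("s4.npy").reshape(-1,3); l=(w-P)@RP
n=l[(abs(l[:,1])<9)&(l[:,2]>100)&(l[:,0]<60)&(l[:,0]>-60)&(l[:,2]<260)]
k=np.polyfit(n[:,0],n[:,2],1); th=-np.arctan(k[0]); print(len(n),th,220*np.sin(th))
t0,t1=np.load("top1.npy"),np.load("t4.npy")
for u,v in[(163,181),(160,290),(362,207)]: print(t0[v,u],t1[v,u])
ok=th>.5
if ok:
    ctrl.pause(.5); st("fin"); print(job.finish_job())
```

```text
162 0.6524328114021494 133.56669362282636
[667.06 245.74  59.31] [605.02 156.81 447.37]
[425.39 247.61  58.63] [476.67 110.63 651.81]
[ 604.59 -195.39   87.79] [ 604.64 -195.5    87.29]
fin 14.2667 F [ -3.07 -15.44  -1.47] op 12.255153906625457 35.01174956560135 d [ 52.41  20.58 119.46]
the job is handed in; nothing more can be done
None
```

The press is open and the job handed in at about 14 s: I pulled the latch to its stop, then lifted the arm by the paddle. It is held there with the nose about 12–13 cm above the stud; the shaker measured unmoved, and the lemon and glass, which the robot hid from the top camera, look in place in the side view.

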